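Vent a panel-saw clamp and acknowledge it

TASK

The tallest of the three clamp cylinders is still under air: with the fingertips, gently press the plunger on its top fully down and keep it down for at least a second, then let it come up and press the bar-shaped key on the hand pendant fully down for a moment to acknowledge. Press no other plunger or key and pick nothing up. The pendant and the other loose things must stay where they are; finish with the hand withdrawn.

Things in the scene. Friction and masses are not known exactly. Their poses are not given: they have to be found in the camera images.
- clamp_short: The shortest of the three clamp cylinders, bolted to the table and immovable: 60 x 60 mm aluminium foot, upright steel tube 40 mm in diameter, end cap 48 mm, and on top a steel vent plunger in a round housing 44 mm in diameter. 125 mm high to the top of the released plunger. Origin: centre of the underside, z up the cylinder. The three may stand in any order.
- vent_short_top (a point): Centre of the flat top face of the vent plunger of the shortest clamp; the plunger is 28 mm in diameter, stands 12 mm proud of its housing and is pressed straight down. The point goes down with the plunger.
- vent_short (a joint): Travel of that plunger (shortest clamp): 0 = released (up), 0.008 m = fully down. Spring-loaded: it starts to move at 1.5 N, takes 5 N to hold at the bottom, and comes up again by itself.
- clamp_middle: The middle-height of the three clamp cylinders, bolted to the table and immovable: 60 x 60 mm aluminium foot, upright steel tube 40 mm in diameter, end cap 48 mm, and on top a steel vent plunger in a round housing 44 mm in diameter. 155 mm high to the top of the released plunger. Origin: centre of the underside, z up the cylinder. The three may stand in any order.
- vent_middle_top (a point): Centre of the flat top face of the vent plunger of the middle-height clamp; the plunger is 28 mm in diameter, stands 12 mm proud of its housing and is pressed straight down. The point goes down with the plunger.
- vent_middle (a joint): Travel of that plunger (middle-height clamp): 0 = released (up), 0.008 m = fully down. Spring-loaded: it starts to move at 1.5 N, takes 5 N to hold at the bottom, and comes up again by itself.
- clamp_tall: The tallest of the three clamp cylinders, bolted to the table and immovable: 60 x 60 mm aluminium foot, upright steel tube 40 mm in diameter, end cap 48 mm, and on top a steel vent plunger in a round housing 44 mm in diameter. 190 mm high to the top of the released plunger. Origin: centre of the underside, z up the cylinder. The three may stand in any order.
- vent_tall_top (a point): Centre of the flat top face of the vent plunger of the tallest clamp; the plunger is 28 mm in diameter, stands 12 mm proud of its housing and is pressed straight down. The point goes down with the plunger.
- vent_tall (a joint): Travel of that plunger (tallest clamp): 0 = released (up), 0.008 m = fully down. Spring-loaded: it starts to move at 1.5 N, takes 5 N to hold at the bottom, and comes up again by itself.
- pendant: Hand pendant lying loose, face up, on the table: grey box 100 mm (its x) by 190 mm (its y) by 36 mm high, about 0.7 kg, with three white keys in a row along its y on a black face: one bar-shaped key towards its +y end and two round ones. Origin: centre of the underside, z up. Its +x side points roughly away from the robot (yaw within 0.4 rad).
- key_bar_top (a point): Centre of the flat top face of the bar-shaped acknowledge key, 20 mm (pendant x) by 54 mm (pendant y), at pendant x = 0, y = +55 mm; 48 mm above the table when released, 12 mm proud of the face; goes down with the key.
- key_bar (a joint): Travel of that key: 0 = released (up), 0.005 m = fully down. Spring-loaded: starts to move at 1.2 N, takes 4 N to hold at the bottom, comes up again by itself.
- key_mid_top (a point): Centre of the flat top face of the round key of 22 mm diameter at the middle of the row, at pendant x = 0, y = 0; 48 mm above the table when released, 12 mm proud of the face; goes down with the key.
- key_mid (a joint): Travel of that key: 0 = released (up), 0.005 m = fully down. Spring-loaded: starts to move at 1.2 N, takes 4 N to hold at the bottom, comes up again by itself.
- key_end_top (a point): Centre of the flat top face of the round key of 22 mm diameter at the other end of the row, at pendant x = 0, y = -55 mm; 48 mm above the table when released, 12 mm proud of the face; goes down with the key.
- key_end (a joint): Travel of that key: 0 = released (up), 0.005 m = fully down. Spring-loaded: starts to move at 1.2 N, takes 4 N to hold at the bottom, comes up again by itself.
- glue_bottle: Bystander: upright white plastic bottle with black cap, 48 mm in diameter, 130 mm high, standing between two clamps. Loose. Origin: centre of the underside.
- offcut: Bystander: upright plywood offcut, 36 x 36 mm, 70 mm high, standing between two clamps. Loose. Origin: centre of the underside.
- collar: Bystander: dark steel collar lying flat behind the clamps, 52 mm outer and 28 mm inner diameter, 16 mm high. Loose. Origin: centre of the underside.
- wrench: Bystander: steel wrench lying flat at the left, about 180 mm long along its x. Loose. Origin: centre of the underside.
- brush: Bystander: hand brush lying at the right, about 200 mm long along its x. Loose. Origin: centre of the underside.
- tin: Bystander: open metal tin at the left, 66 mm in diameter, 80 mm high. Loose. Origin: centre of the underside.
There are look-alikes about, which are no part of the job. Of the things shaped like the pendant, the grey one is meant.

How it is judged:
By the outcome, as a careful person would: the job done as asked, in the order asked, and still so for the second after the job is handed in, with the robot touching nothing.
It also fails if it takes over 53 s, if anything falls off the work surface, if the arm or the gripper's body presses on something with over 40 N, if the wrist force passes 120 N, or if a joint passes its speed limit or range.

ROBOT

A 7-joint arm with a two-finger parallel gripper is mounted at the origin on the work surface. World frame = base frame: x ahead of the robot, y to its left, z up, the work surface at z = 0. Lengths are in m, angles in rad, forces in N, time in s.
With the tool pointing down it reaches from about 0.425 to 0.925 m from the base axis. Payload 6.8 kg.
Tool frame: the origin (TCP) lies on the mounting face of the last link; the fingertips stand 173 mm ahead of it and the grasp point (between the pads) lies 155 mm ahead of it; z points along the fingers, y is the line along which they close (so a half turn about z gives the same grasp; the last joint's range is limited). The gripper opens to 85 mm and grips with 20 to 120 N. Pads are 22 mm wide; open, the fingers measure 114 mm over their backs; the gripper's body (76 mm by 85 mm) begins 54 mm behind the grasp point. The pads swing forward as they close: fully open they stand 13 mm farther back than shut.
Start: joints at [1.106, 0.477, 0.022, 1.555, -0.011, 1.109, -0.083], TCP at [0.236, -0.632, 0.405] pointing down, gripper open.
Joint ranges: [-2.96, 2.96], [-0.34, 2.1], [-1.41, 1.46], [0.24, 2.44], [-1.37, 4.51], [0.17, 1.92], [-2.96, 2.96]. Speed limits (rad/s): [2.39, 2.39, 3.14, 3.14, 3.14, 3.14, 3.14].

INTERFACE

Orientations are given as a unit quaternion [w, x, y, z].
In Python, from station import bot gives the robot as it stands. The module is installed in compiled form; this text tells all that it offers.
- The arm moves only by the shell command python3 -m pendant 'ROWS' [FORCE]. ROWS is JSON, a list of rows, each a list of 5 numbers: the finger opening in m, from 0 to 0.0854, then the shift along the tool's x, y, z in m, then the turn about the tool's z in degrees. In form: [[jaw, x, y, z, yaw], ...]. A call has 1 to 12 rows; each row shifts and turns the commanded pose from where the row before left it, along the tool's axes as they then stand; what a row does not reach is not made up. A row lasts 1/12 s, in which the tool goes at most 41.7 mm and 7.16 degrees, less where a joint would pass 70% of its speed; a pose out of reach is approached as far as the arm can. A call with a gripper value outside its range is refused whole. The fingers move at their own pace and stop on an object; FORCE is the grip in N (left out, the last holds). Time passes only in rows, so rows that do not move let the fingers close. It gives the time, the measured TCP pose, the force, the opening and the grip force at its end, in the units of the state.
- bot.get_obs(): the state, without advancing time (a new reading comes with each control period).
- bot.read_camera(name): name is "scene" or "top" or "wrist"; returns (picture, depth): 420x560x3 uint8, blue, green, red; 420x560 float32, m along the optical axis (not along the pixel's ray), 0 where there is no reading.
- bot.camera_model(name): a dict with "intrinsics" (3x3 intrinsics, pixels), "R" (3x3) and "t" (3): a world point X has camera coordinates R X + t. Camera axes: x right, y down, z forward; pixel columns grow to the right and rows downward; lengths in m; the calibration is good to about 2 mm. A picture is of the moment at which its call begins: read the wrist's pose just before it. camera_model takes no time and is no camera call; for the wrist camera it gives the pose at the moment of the call.
- bot.hand_in(): hands the job in; it is judged then, once.
Trained networks look in the newest picture that a camera, given by its name, has taken for a name from the list of things; names that differ only in an ending like _2 or _b are one class to them, and where a whole thing is asked for, a point or a joint stands for the part that bears it (a point fixed in the world has none). Each returns a list of dicts, best first, with "score" (0 to 1); they miss things now and then, are a little off and sometimes report something else, mostly with a low value. They report only what shows in the picture. A call takes as long as a camera call. They do not tell look-alikes from the thing itself.
- bot.boxes_of(name, camera): "at" ([column, row] in pixels, amid what is visible of it).
- bot.trace(name, camera): "mask" (420x560 bool, what is visible of it) and "at" ([column, row] in pixels, amid what is visible of it).
- bot.pinpoint(name, camera): "at" ([column, row] in pixels: a listed point, or the origin of a listed thing).
The state is a dict: "t": time; "q": joint angles; "joint_vel": joint speeds; "joint_torque": joint torques, N m; "eef_pos": TCP position; "tool_rot": TCP orientation; "contact_force": force on the tool from outside, world axes, zero at the start; "torque": the same for the moment, N m; "gripper_width": opening from 0.0 (shut) to 1.0 (fully open); "grasp_force": force on a finger pad.
Only numpy, scipy, OpenCV 4.12 (cv2) and the standard library are available. Lean on these libraries where they do the work, as an engineer would, in place of code of your own. Each camera call takes 0.05 s, during which the arm holds its last target. There are 200 camera calls.

## Working session

There is one attempt and no reset: what is moved stays moved. The work goes in short steps, Python scripts to look and compute and a shell command to move; the robot and the scene stay as the last step left them, time stands still between calls to the robot, and variables do not carry over. Pictures are saved under pics/ and viewed, at most 10 in all, crops included, and the job is handed in when it is done.

```bash
mkdir -p pics
cat > h.py <<'E'
import numpy as np, cv2
from station import bot
def world(cam,u,v,d,m=None):
    m=m or bot.camera_model(cam);K=np.array(m["intrinsics"]);R=np.array(m["R"]);t=np.array(m["t"])
    return R.T@(np.linalg.inv(K)@np.array([u,v,1.])*d-t)
def at_z(cam,u,v,z):
    m=bot.camera_model(cam);a=world(cam,u,v,0.,m);b=world(cam,u,v,1.,m)
    return a+(b-a)*(z-a[2])/(b[2]-a[2])
E
python3 - <<'E'
from h import *
o=bot.get_obs();print({k:np.round(o[k],3) for k in('t','eef_pos','tool_rot','contact_force','gripper_width')})
ims=[]
for c in("scene","top"):
    p,d=bot.read_camera(c);cv2.imwrite(f"pics/{c}0.png",p);np.save(c+".npy",d)
    for n in("vent_tall_top","vent_middle_top","vent_short_top","key_bar_top","key_mid_top","key_end_top","pendant"):
        for r in bot.pinpoint(n,c)[:4]:
            u,v=r["at"];dd=d[int(round(v)),int(round(u))]
            print(c,n,round(r["score"],2),np.round(r["at"],1),np.round(world(c,u,v,dd),3))
E
```

```text
{'t': np.float64(0.0), 'eef_pos': array([ 0.236, -0.632,  0.404]), 'tool_rot': array([-0.001,  0.984,  0.177, -0.   ]), 'contact_force': array([-0.224, -0.038, -0.651]), 'gripper_width': np.float64(1.0)}
scene vent_tall_top 0.49 [239.5 202. ] [ 0.628 -0.015  0.192]
scene vent_middle_top 0.61 [286.6 264.2] [0.633 0.191 0.153]
scene vent_short_top 0.6 [198.  193.2] [ 0.654 -0.202  0.125]
scene vent_short_top 0.18 [322.9 273.1] [0.502 0.156 0.037]
scene key_bar_top 0.6 [337.3 272.3] [0.481 0.184 0.051]
scene key_bar_top 0.51 [403.3 256.8] [0.305 0.226 0.048]
scene key_bar_top 0.41 [282.5 211.4] [ 0.445 -0.107  0.043]
scene key_mid_top 0.64 [424.4 255.5] [0.257 0.251 0.048]
scene key_mid_top 0.56 [320.4 259.3] [0.485 0.123 0.05 ]
scene key_mid_top 0.43 [297.8 205.7] [ 0.397 -0.099  0.05 ]
scene key_end_top 0.55 [448.8 262.8] [0.222 0.299 0.044]
scene key_end_top 0.5 [313.5 195.2] [ 0.311 -0.139  0.034]
scene key_end_top 0.42 [308.1 249.8] [0.489 0.078 0.05 ]
scene pendant 0.88 [298.6 219.5] [ 0.423 -0.057  0.036]
scene pendant 0.81 [320.8 273. ] [0.505 0.152 0.036]
scene pendant 0.71 [42
[... 342 characters left out ...]
 0.52 [352.8 153.3] [ 0.657 -0.194  0.123]
top key_bar_top 0.65 [202.6 227.9] [0.488 0.191 0.046]
top key_bar_top 0.65 [312.7 244.5] [ 0.437 -0.092  0.046]
top key_bar_top 0.53 [186.9 299.4] [0.306 0.234 0.046]
top key_mid_top 0.59 [321.5 266.9] [ 0.378 -0.113  0.041]
top key_mid_top 0.52 [225.9 228.4] [0.485 0.13  0.048]
top key_mid_top 0.37 [178.9 319.2] [0.257 0.254 0.049]
top key_end_top 0.59 [246.8 228.3] [0.483 0.076 0.051]
top key_end_top 0.43 [324.3 284.5] [ 0.333 -0.119  0.045]
top key_end_top 0.4 [166.6 338.7] [0.209 0.286 0.047]
top pendant 0.9 [319.6 266.7] [ 0.379 -0.108  0.046]
top pendant 0.83 [229.8 233.3] [0.472 0.121 0.045]
top pendant 0.57 [180.8 317.2] [0.262 0.249 0.05 ]
```

```bash
python3 -c "
import cv2
p=cv2.imread('pics/top0.png')
cv2.imwrite('pics/top_crop.png',cv2.resize(p[110:370,120:400],None,fx=2.3,fy=2.3,interpolation=3))"
```

```text
(no output)
```

View pics/scene0.png

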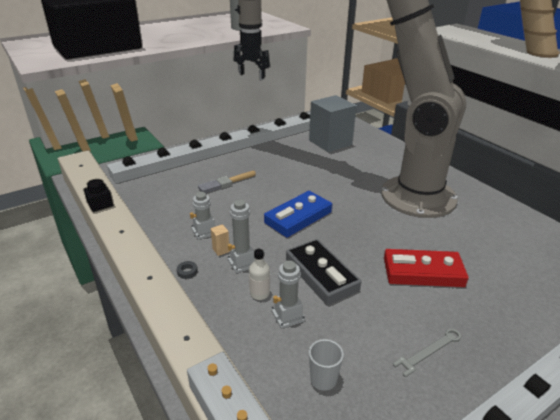

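View pics/top_crop.png

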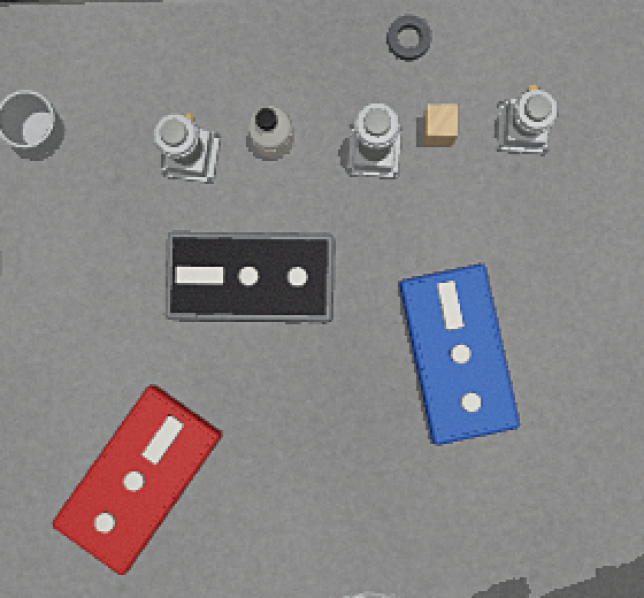

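The scene view shows three clamps: tall at (240,205), middle at (288,268), short at (202,195). It also shows three pendant-shaped things. In the top view these are grey with a black face (228,228), blue (320,267) and red (180,318). The grey one is meant, with its bar key at top (203,228); the enlarged crop confirms this.

Next I'll refine the positions from depth.

```bash
cat >> h.py <<'E'
def cloud(cam,d):
    m=bot.camera_model(cam);K=np.array(m["intrinsics"]);v,u=np.mgrid[:420,:560]
    P=np.linalg.inv(K)@np.stack([u.ravel()+0.,v.ravel(),np.ones(u.size)])*d.ravel()
    return (np.array(m["R"]).T@(P-np.array(m["t"])[:,None])).T.reshape(420,560,3)
def plan(x,y):
    o=bot.get_obs();w,a,b,c=o["tool_rot"];from scipy.spatial.transform import Rotation as Q
    R=Q.from_quat([a,b,c,w]).as_matrix();p=np.array(o["eef_pos"])
    print("tcp",np.round(p,4),"R",np.round(R,3).tolist());return R.T@(np.array([x,y,p[2]])-p)
E
python3 - <<'E'
from h import *
for c in("top","scene"):
    d=np.load(c+".npy");P=cloud(c,d);img=cv2.imread(f"pics/{c}0.png")
    def s(n,x,y,r,z0,z1,extra=True):
        m=(np.hypot(P[...,0]-x,P[...,1]-y)<r)&(P[...,2]>z0)&(P[...,2]<z1)&(d>0)&extra
        q=P[m];lo,hi=q.min(0),q.max(0);print(c,n,len(q),"mean",q.mean(0).round(4),"mid",((lo+hi)/2).round(4),"ext",(hi-lo).round(3));return q
    s("tall",.625,-.02,.04,.184,.2)
    w=img.min(2)>150
    for n,x,y in(("bar",.487,.188),("mid",.485,.13),("end",.483,.075)): s(n,x,y,.035 if n=="bar" else .02,.042,.056,w)
    q=s("pend",.485,.13,.14,.028,.06)
print(at_z("top",284.7,162.8,.19),at_z("top",202.6,227.9,.048),at_z("top",246.8,228.3,.048),at_z("scene",337.3,272.3,.048),at_z("scene",239.5,202,.19))
print(plan(.626,-.02))
E
```

```text
top tall 108 mean [ 0.6259 -0.0206  0.1894] mid [ 0.6263 -0.02    0.1911] ext [0.027 0.026 0.013]
top bar 137 mean [0.4845 0.1805 0.0485] mid [0.4844 0.1806 0.0486] ext [0.017 0.049 0.013]
top mid 51 mean [0.4815 0.1262 0.0483] mid [0.4816 0.1263 0.0482] ext [0.019 0.019 0.011]
top end 47 mean [0.479  0.0707 0.0479] mid [0.4798 0.0709 0.048 ] ext [0.018 0.021 0.011]
top pend 2816 mean [0.4842 0.1267 0.0376] mid [0.5255 0.1262 0.0438] ext [0.193 0.19  0.032]
scene tall 76 mean [ 0.629  -0.0152  0.1887] mid [ 0.6275 -0.0168  0.188 ] ext [0.028 0.026 0.008]
scene bar 126 mean [0.4859 0.1837 0.0472] mid [0.4863 0.1827 0.0469] ext [0.022 0.053 0.009]
scene mid 35 mean [0.4834 0.1288 0.0474] mid [0.4829 0.129  0.0468] ext [0.021 0.017 0.007]
scene end 34 mean [0.4814 0.0735 0.0473] mid [0.4814 0.0749 0.0472] ext [0.017 0.021 0.005]
scene pend 2152 mean [0.4882 0.1381 0.0369] mid [0.4846 0.1292 0.0398] ext [0.106 0.193 0.024]
[ 0.62502444 -0.02266613  0.19      ] [0.48760037 0.19054613 0.048     ] [0.48326564 0.07646096 0.048     ] [0.47892812 0.18126355 0.048     ] [ 0.62716392 -0.01753117  0.19      ]
tcp [ 0.2358 -0.6325  0.4047] R [[0.937, 0.349, 0.0], [0.349, -0.937, -0.0], [0.0, 0.0, -1.0]]
[ 5.79595660e-01 -4.37625190e-01 -2.70731947e-05]
```

```bash
R='[0,0.029,-0.0219,0,0]'; python3 -m pendant '[[0,0.029,-0.0219,0,0],[0,0.029,-0.0219,0,0],[0,0.029,-0.0219,0,0],[0,0.029,-0.0219,0,0],[0,0.029,-0.0219,0,0],[0,0.029,-0.0219,0,0],[0,0.029,-0.0219,0,0],[0,0.029,-0.0219,0,0],[0,0.029,-0.0219,0,0],[0,0.029,-0.0219,0,0]]' 20
python3 -m pendant '[[0,0.029,-0.0219,0,0],[0,0.029,-0.0219,0,0],[0,0.029,-0.0219,0,0],[0,0.029,-0.0219,0,0],[0,0.029,-0.0219,0,0],[0,0.029,-0.0219,0,0],[0,0.029,-0.0219,0,0],[0,0.029,-0.0219,0,0],[0,0.029,-0.0219,0,0],[0,0.029,-0.0219,0,0],[0,0,0,0,0],[0,0,0,0,0]]'
python3 - <<'E'
from h import *
print(plan(.6265,-.019))
p,d=bot.read_camera("wrist");cv2.imwrite("pics/w1.png",p)
print([(r["score"],r["at"]) for r in bot.pinpoint("vent_tall_top","wrist")])
P=cloud("wrist",d);m=(P[...,2]>.184)&(P[...,2]<.2)&(d>0)&(np.hypot(P[...,0]-.626,P[...,1]+.02)<.04)
q=P[m];print(len(q),q.mean(0),q.min(0),q.max(0)) if len(q) else print("none")
E
```

```text
t: 1.63
eef_pos: [0.4316, -0.3244, 0.405]
tool_rot: [0.0, 0.984, 0.177, 0.0]
contact_force: [0.9, -0.0, -0.2]
gripper_width: -0.0
grasp_force: 0.0
t: 2.63
eef_pos: [0.6269, -0.0166, 0.4045]
tool_rot: [-0.001, 0.984, 0.18, 0.0]
contact_force: [-0.8, 0.2, 0.1]
gripper_width: 0.001
grasp_force: 0.0
tcp [ 0.6269 -0.0166  0.4045] R [[0.935, 0.354, 0.0], [0.354, -0.935, 0.001], [0.001, -0.001, -1.0]]
[-1.24900238e-03  2.12491331e-03 -3.12146393e-06]
[(0.85, [283.3, 243.7])]
1177 [ 0.62764225 -0.02332463  0.18845324] [ 0.61309564 -0.03737224  0.18409302] [ 0.63994091 -0.01037715  0.190855  ]
```

View pics/w1.png

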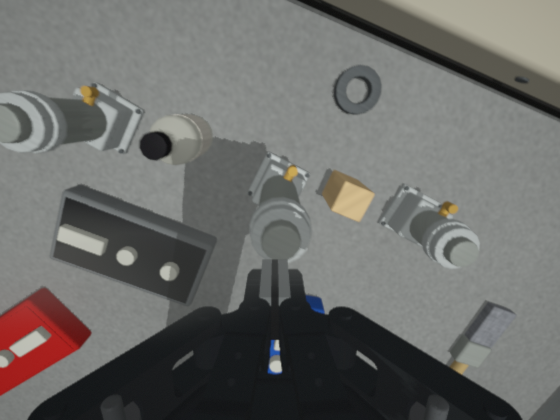

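The wrist picture shows the tall plunger at (283,243) with the shut fingertips just above it at (275,270). The neighbouring clamps, bottle and offcut are all clear of the hand. Now a small correction, then I go down.

```bash
python3 -m pendant '[[0,-0.0014,0.0037,0.01,0],[0,0,0,0.012,0],[0,0,0,0.01,0],[0,0,0,0.004,0],[0,0,0,0.002,0],[0,0,0,0,0],[0,0,0,0,0]]'
python3 -m pendant '[[0,0,0,0.002,0],[0,0,0,0.001,0],[0,0,0,0.001,0],[0,0,0,0.001,0],[0,0,0,0.001,0],[0,0,0,0,0]]'
```

```text
t: 3.32
eef_pos: [0.6263, -0.0234, 0.3668]
tool_rot: [-0.0, 0.984, 0.177, 0.0]
contact_force: [-0.3, 0.2, 0.3]
gripper_width: -0.005
grasp_force: 0.0
t: 3.82
eef_pos: [0.6264, -0.0234, 0.3609]
tool_rot: [0.0, 0.984, 0.177, 0.0]
contact_force: [0.2, 0.4, 3.2]
gripper_width: 0.001
grasp_force: 1.2
```

```bash
python3 -m pendant '[[0,0,0.0,0.001,0],[0,0,0,0.001,0],[0,0,0,0.001,0],[0,0,0,0.001,0],[0,0,0,0,0],[0,0,0,0,0]]'
python3 -m pendant '[[0,0,0,0.001,0],[0,0,0,0.001,0],[0,0,0,0,0]]'
```

```text
t: 4.32
eef_pos: [0.6264, -0.0234, 0.3569]
tool_rot: [0.0, 0.984, 0.177, 0.0]
contact_force: [0.6, 0.2, 4.5]
gripper_width: 0.003
grasp_force: 2.1
t: 4.57
eef_pos: [0.6264, -0.0234, 0.3555]
tool_rot: [0.0, 0.984, 0.177, 0.0]
contact_force: [-1.7, 1.0, 9.2]
gripper_width: -0.002
grasp_force: 4.3
```

Force jumped from 4.5 to 9.2 N, so the plunger is at the bottom. I'll add 0.5 mm and hold for about 1.7 s.

```bash
python3 -m pendant '[[0,0,0,0.0005,0],[0,0,0,0,0],[0,0,0,0,0],[0,0,0,0,0],[0,0,0,0,0],[0,0,0,0,0],[0,0,0,0,0],[0,0,0,0,0],[0,0,0,0,0],[0,0,0,0,0]]'
python3 -m pendant '[[0,0,0,0,0],[0,0,0,0,0],[0,0,0,0,0],[0,0,0,0,0],[0,0,0,0,0],[0,0,0,0,0],[0,0,0,0,0],[0,0,0,0,0],[0,0,0,0,0],[0,0,0,0,0]]'
```

```text
t: 5.4
eef_pos: [0.6264, -0.0234, 0.3554]
tool_rot: [0.0, 0.984, 0.177, 0.001]
contact_force: [-2.6, 0.3, 11.5]
gripper_width: -0.0
grasp_force: 5.7
t: 6.23
eef_pos: [0.6264, -0.0234, 0.3554]
tool_rot: [0.0, 0.984, 0.177, 0.0]
contact_force: [-3.0, -0.1, 11.9]
gripper_width: 0.003
grasp_force: 5.7
```

```bash
python3 -m pendant '[[0,0,0,-0.002,0],[0,0,0,-0.002,0],[0,0,0,-0.003,0],[0,0,0,-0.004,0],[0,0,0,-0.01,0],[0,0,0,-0.015,0],[0,0,0,-0.015,0],[0,0,0,0,0]]'
python3 - <<'E'
from h import *
print(plan(.485,.182))
p,d=bot.read_camera("top")
P=cloud("top",d);m=(P[...,2]>.17)&(P[...,2]<.2)&(d>0)&(np.hypot(P[...,0]-.626,P[...,1]+.02)<.04)
q=P[m];print(len(q),q[:,2].max())if len(q) else 0
E
```

```text
t: 6.9
eef_pos: [0.6268, -0.0235, 0.4083]
tool_rot: [0.0, 0.984, 0.177, 0.002]
contact_force: [0.1, -0.9, 0.7]
gripper_width: -0.0
grasp_force: 0.0
tcp [ 0.6268 -0.0235  0.4083] R [[0.937, 0.349, 0.004], [0.349, -0.937, -0.0], [0.004, 0.001, -1.0]]
[-0.06117527 -0.24210335 -0.00056821]
```

```bash
python3 -m pendant '[[0,-0.0061,-0.0242,0,0],[0,-0.0061,-0.0242,0,0],[0,-0.0061,-0.0242,0,0],[0,-0.0061,-0.0242,0,0],[0,-0.0061,-0.0242,0,0],[0,-0.0061,-0.0242,0,0],[0,-0.0061,-0.0242,0,0],[0,-0.0061,-0.0242,0,0],[0,-0.0061,-0.0242,0,0],[0,-0.0061,-0.0242,0,0],[0,0,0,0,0],[0,0,0,0,0]]'
python3 -m pendant '[[0,0,0,0.02,0],[0,0,0,0.025,0],[0,0,0,0.025,0],[0,0,0,0.025,0],[0,0,0,0.02,0],[0,0,0,0.01,0],[0,0,0,0,0],[0,0,0,0,0],[0,0,0,0,0]]'
python3 - <<'E'
from h import *
p,d=bot.read_camera("wrist");cv2.imwrite("pics/w2.png",p)
P=cloud("wrist",d)
print([(r["score"],r["at"]) for r in bot.pinpoint("key_bar_top","wrist")])
for n,x,y,r in(("bar",.485,.183,.035),("mid",.482,.127,.02),("end",.48,.072,.02)):
    m=(P[...,2]>.042)&(P[...,2]<.056)&(d>0)&(np.hypot(P[...,0]-x,P[...,1]-y)<r)&(p.min(2)>140)
    q=P[m];print(n,len(q),*( [q.mean(0).round(4),((q.min(0)+q.max(0))/2).round(4)] if len(q) else []))
print(plan(.485,.183))
for a in bot.pinpoint("key_bar_top","wrist")[:1]: print(at_z("wrist",*a["at"],.048))
E
```

```text
t: 7.95
eef_pos: [0.4835, 0.183, 0.4045]
tool_rot: [0.0, 0.984, 0.179, -0.001]
contact_force: [0.0, -0.6, 0.7]
gripper_width: -0.002
grasp_force: 0.0
t: 8.7
eef_pos: [0.4853, 0.1819, 0.2812]
tool_rot: [-0.0, 0.984, 0.177, 0.001]
contact_force: [0.4, 0.5, -0.3]
gripper_width: -0.003
grasp_force: 0.0
[(0.8, [273.4, 231.4]), (0.7, [557.4, 375.7])]
bar 1646 [0.4855 0.1822 0.0472] [0.4849 0.1818 0.0474]
mid 540 [0.4829 0.1273 0.0472] [0.4827 0.127  0.0469]
end 499 [0.4804 0.0725 0.0472] [0.4797 0.0719 0.0474]
tcp [0.4852 0.1821 0.2815] R [[0.937, 0.349, 0.002], [0.349, -0.937, 0.001], [0.002, 0.0, -1.0]]
[ 1.47013778e-04 -8.94226348e-04  3.20738731e-07]
[0.48540943 0.1832722  0.048     ]
```

View pics/w2.png

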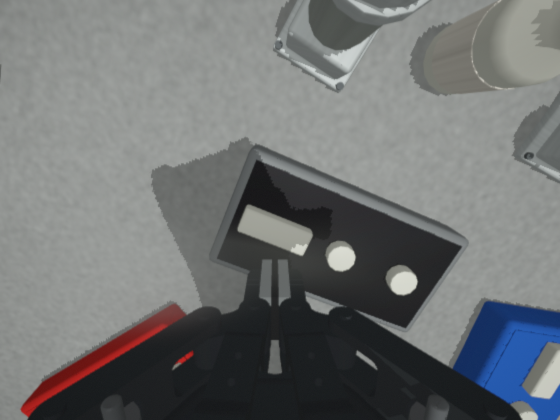

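The wrist view shows the bar key at (274,231) on the grey pendant's black face. It measures (0.485, 0.182, 0.047), right below the fingertips. Going down.

```bash
python3 -m pendant '[[0,0,0,0.015,0],[0,0,0,0.02,0],[0,0,0,0.014,0],[0,0,0,0.005,0],[0,0,0,0.002,0],[0,0,0,0,0],[0,0,0,0,0]]'
python3 -m pendant '[[0,0,0,0.002,0],[0,0,0,0.001,0],[0,0,0,0.001,0],[0,0,0,0.001,0],[0,0,0,0.001,0],[0,0,0,0,0]]'
```

```text
t: 9.43
eef_pos: [0.485, 0.1822, 0.2251]
tool_rot: [-0.0, 0.984, 0.177, 0.001]
contact_force: [0.6, 0.1, 1.0]
gripper_width: 0.002
grasp_force: 0.0
t: 9.93
eef_pos: [0.4849, 0.1821, 0.2184]
tool_rot: [-0.0, 0.984, 0.177, 0.001]
contact_force: [0.6, -0.1, 3.4]
gripper_width: 0.003
grasp_force: 1.4
```

```bash
python3 -m pendant '[[0,0,0,0.001,0],[0,0,0,0.001,0],[0,0,0,0,0]]'
python3 -m pendant '[[0,0,0,0.001,0],[0,0,0,0,0],[0,0,0,0,0]]'
```

```text
t: 10.18
eef_pos: [0.4849, 0.1821, 0.2167]
tool_rot: [-0.0, 0.984, 0.177, 0.0]
contact_force: [0.2, -0.3, 6.9]
gripper_width: -0.002
grasp_force: 3.3
t: 10.43
eef_pos: [0.4849, 0.1822, 0.2164]
tool_rot: [0.0, 0.984, 0.177, 0.001]
contact_force: [-3.2, -1.9, 16.5]
gripper_width: -0.004
grasp_force: 8.2
```

The key is bottomed: 16.5 N, with the arm barely moving any further. I'll hold briefly, then withdraw.

```bash
python3 -m pendant '[[0,0,0,0,0],[0,0,0,0,0],[0,0,0,0,0],[0,0,0,-0.002,0],[0,0,0,-0.002,0],[0,0,0,-0.003,0],[0,0,0,-0.005,0],[0,0,0,-0.015,0],[0,0,0,-0.03,0],[0,0,0,-0.03,0],[0,0,0,-0.03,0],[0,0,0,-0.03,0]]'
python3 -m pendant '[[0,0,0,-0.03,0],[0,0,0,-0.02,0],[0,0,0,0,0],[0,0,0,0,0],[0,0,0,0,0]]'
python3 - <<'E'
from h import *
for c in("wrist","scene"):
    p,d=bot.read_camera(c);cv2.imwrite(f"pics/{c}9.png",p);P=cloud(c,d)
    for n,x,y,r in(("bar",.485,.183,.035),("mid",.482,.127,.02),("end",.48,.072,.02)):
        m=(P[...,2]>.042)&(P[...,2]<.056)&(d>0)&(np.hypot(P[...,0]-x,P[...,1]-y)<r)&(p.min(2)>140)
        q=P[m];print(c,n,len(q),*([q.mean(0).round(4)] if len(q) else []))
    m=(P[...,2]>.17)&(P[...,2]<.2)&(d>0)&(np.hypot(P[...,0]-.626,P[...,1]+.02)<.04)
    if m.any(): print("tall top",np.percentile(P[m][:,2],90))
E
```

```text
t: 11.43
eef_pos: [0.4838, 0.1817, 0.3632]
tool_rot: [0.0, 0.984, 0.178, -0.001]
contact_force: [-0.2, 0.1, 0.1]
gripper_width: -0.001
grasp_force: 0.0
t: 11.85
eef_pos: [0.484, 0.1816, 0.4111]
tool_rot: [0.0, 0.984, 0.177, -0.001]
contact_force: [0.4, -0.1, -1.2]
gripper_width: 0.001
grasp_force: 0.0
wrist bar 655 [0.4843 0.1808 0.0466]
wrist mid 237 [0.4822 0.1267 0.0465]
wrist end 224 [0.4797 0.0718 0.0466]
scene bar 20 [0.4804 0.1637 0.0476]
scene mid 45 [0.4835 0.1289 0.0472]
scene end 40 [0.4812 0.0736 0.0472]
tall top 0.18966178446575682
```

View pics/scene9.png

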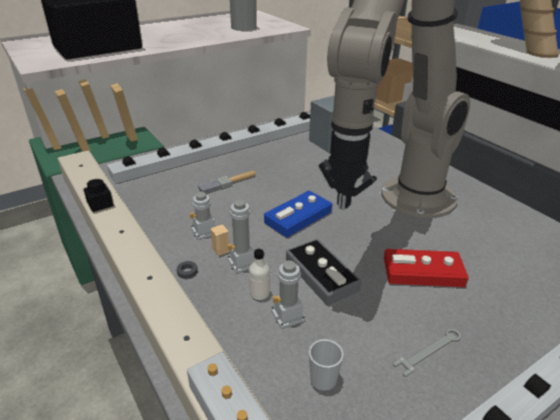

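The scene picture shows everything in its original place: pendant at (322,270), tall clamp at (240,205), bottle, offcut and collar not moved. The plunger and key are up again and the hand is clear, so I'm handing in.

```bash
python3 -c "
from station import bot
print(bot.hand_in())"
```

```text
the job is handed in; nothing more can be done
None
```

The tall clamp's plunger was pressed fully down and held for about 1.7 s, and after it came up the grey pendant's bar key was pressed fully down; nothing else moved in the final picture, the hand is withdrawn, and the job was handed in at about 12 s.

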